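# Collect the sealed portion tubs from the sealer's catch tray

## Robot

A 6-joint arm with a two-finger parallel gripper is mounted at the origin on the work surface; the furniture and walls round the work are solid. World frame = base frame: x ahead of the robot, y to its left, z up, the work surface at z = 0. Lengths are in m, angles in rad, forces in N, time in s.
With the tool pointing down it reaches from about 0.325 to 1 m from the base axis. Payload 5.1 kg.
Tool frame: the origin (TCP) lies on the centre line of the jaws, within the pads' length; the fingertips stand 11 mm ahead of it and the grasp point (between the pads) lies 8 mm behind it; z points along the fingers, y is the direction in which the jaws open and shut (so a half turn about z gives the same grasp; the last joint's range is limited). The gripper opens to 85 mm and grips with 20 to 120 N. Pads are 22 mm wide; open, the fingers measure 114 mm over their backs; the gripper's body (76 mm by 85 mm) begins 54 mm behind the grasp point. The pads swing forward as they close: fully open they stand 13 mm farther back than shut.
Start: joints at [-1.423, 0.124, 1.65, -0, 1.367, -0.083], TCP at [0.149, -0.633, 0.242] pointing down, gripper open.
Joint ranges: [-2.61, 2.61], [-1.02, 2.33], [0.03, 2.71], [-1.35, 4.49], [0.32, 2.68], [-2.91, 2.91]. Speed limits (rad/s): [2.57, 2.57, 3.14, 3.14, 3.14, 3.14].

## Interface

Orientations are given as a unit quaternion [w, x, y, z].
In Python, from workcell import observe, snapshot, hand_in gives the robot as it stands. The module is installed in compiled form; this text tells all that it offers.
- The arm moves only by the shell command python3 -m crank 'ROWS' [OPENING]. ROWS is JSON, a list of rows, each a list of 6 numbers: the shift along the tool's x, y, z scaled (see below), then the turn, a rotation vector about the tool's x, y, z scaled (see below). A call has 1 to 10 rows; each row shifts and turns the commanded pose from where the row before left it, along the tool's axes as they then stand; what a row does not reach is not made up. The controller multiplies each number of a shift by 20 cm and each number of a turn by 90 degrees. A row lasts 1/10 s, in which the tool goes at most 50 mm and 8.59 degrees, less where a joint would pass 70% of its speed; a pose out of reach is approached as far as the arm can. A call with a number of a shift or a turn outside -1 to 1 is refused whole. A call with a gripper value outside its range is refused whole. OPENING is the gripper's target within -1 to 1 (shut at 1, half-way at 0, fully open at -1), set as the call begins (- or left out, the last holds). The fingers move at their own pace and stop on an object; the grip force is fixed at half the most. Time passes only in rows, so rows that do not move let the fingers close. It gives the time, the measured TCP pose, the force and the opening at its end, in the units of the state.
- observe(): the state, without advancing time (a new reading comes with each control period).
- snapshot(name): name is "scene" or "top"; returns a dict with "frame" (420x560x3 uint8, blue, green, red), "fx", "fy", "cx", "cy" (pixels), "distortion" ([k1, k2, p1, p2, k3] as OpenCV has them; the pictures are not rectified), "view" (4x4, takes a point from world to camera coordinates). Camera axes: x right, y down, z forward; pixel columns grow to the right and rows downward; lengths in m; the calibration is good to about 2 mm. A picture is of the moment at which its call begins. There is no depth.
- hand_in(): hands the job in, once; it reports no verdict.
The state is a dict: "clock": time; "joints": joint angles; "joint_velocities": joint speeds; "joint_efforts": joint torques, N m; "tool_pos": TCP position; "tcp_rot": TCP orientation; "wrist_force": force on the tool from outside, world axes, zero at the start; "ft_torque": the same for the moment, N m; "finger_gap": finger opening in m.
Only numpy, scipy, OpenCV 4.12 (cv2) and the standard library are available. Lean on these libraries where they do the work, as an engineer would, in place of code of your own. Each camera call takes 0.05 s, during which the arm holds its last target.

## Task

Three portion tubs have come down the chute into the catch tray of the tub sealer. Take the two that have their lids on and set them down gently in the tote, standing upright on its floor; leave the open tub without a lid where it stands in the tray.

Things in the scene. Friction and masses are not known exactly. Their poses are not given: they have to be found in the camera images.
- sealed_tub_1: a finished portion tub: upright white plastic cylinder 49 mm in diameter, closed by a flat white lid of the same diameter, 50 mm high in all, 55 to 115 g, rigid. Origin at the centre of its underside, z up along its axis. Stands in the catch tray in any one of three places about 90 mm apart
- sealed_tub_2: a second finished tub, the same in every way as sealed_tub_1, in another of the three places
- open_tub: the bystander: a white tub of the same diameter (49 mm) without a lid, so open and empty inside and only 40 mm high; origin at the centre of its underside. Stands in the third place in the tray
- sealer: tub sealer, one fixed piece. Origin on the table under the middle of its steel catch tray: z up, y along the row of tubs. Tray 142 mm in x, 302 in y, floor 4 mm thick, walls 16 mm high. Tubs stand near y = -90, 0, +90 mm. A chute rises from the tray's -y end to the press (y = -265 to -405 mm, 200 mm high; its lever at x = -136 mm, y = -380 rises to 245)
- tote: shallow open grey plastic box, loose (0.8 kg), 240 mm along its x and 190 mm along its y outside (252 x 202 over its rim), 60 mm high, walls and floor 4 mm thick. Origin at the centre of its underside, z up. Between sealer and tote, at y = 0 on the table, stands a fixed seasoning box about 0.1 m high with its clear lid shut; carry over it
Mind the look-alikes: they are no part of the job. Leave any brown or purple look-alike of the sealed_tub_1 alone.

How it is judged:
By the outcome, as a careful person would: the job done as asked, in the order asked, and still so for the second after the job is handed in, with the robot touching nothing.
It also fails if it takes over 69 s, if anything falls off the work surface, if the arm or the gripper's body presses on something with over 40 N, if the wrist force passes 120 N, or if a joint passes its speed limit or range.

## Working session

There is one attempt and no reset: what is moved stays moved. The work goes in short steps, Python scripts to look and compute and a shell command to move; the robot and the scene stay as the last step left them, time stands still between calls to the robot, and variables do not carry over. Pictures are saved under pics/ and viewed, and the job is handed in when it is done.

```bash
mkdir -p pics; python3 - <<'E'
from workcell import observe,snapshot
import cv2,pickle
s=observe();print(s)
for n in("scene","top"):
    d=snapshot(n);cv2.imwrite(f"pics/{n}0.png",d["frame"]);pickle.dump(d,open(f"{n}0.pkl","wb"))
    print(n,{k:v for k,v in d.items() if k!="frame"})
E
```

```text
{'clock': 0.0, 'joints': array([-1.42259916e+00,  1.24503231e-01,  1.65166955e+00, -1.65463739e-07,
        1.36754034e+00, -8.25454645e-02]), 'joint_velocities': array([-1.87560681e-04,  1.08734834e-03, -8.37693131e-04, -8.42435495e-05,
        1.29950762e-04,  6.03806523e-04]), 'joint_efforts': array([-2.50477504e-03, -4.23614609e+01, -3.65454376e+01, -1.91087188e-04,
        6.87396692e-03, -2.32105045e-06]), 'tool_pos': array([ 0.14857309, -0.63217917,  0.24105686]), 'tcp_rot': array([-1.05965802e-03,  9.93351548e-01,  1.15115495e-01, -3.48777297e-05]), 'wrist_force': array([ 0.01745166,  0.54148354, -0.45641756]), 'ft_torque': array([ 0.02626331,  0.00447567, -0.01574181]), 'finger_gap': 0.08523974292120694}
scene {'fx': 495.2368834387171, 'fy': 495.2368834387171, 'cx': 273.0212218609128, 'cy': 209.21082933686634, 'distortion': array([-0.16186662,  0.        ,  0.        ,  0.        ,  0.        ]), 'view': array([[ 0.75969408, -0.65025122, -0.00618536, -0.47088721],
       [-0.49717284, -0.57466777, -0.65005856,  0.18794344],
       [ 0.41914685,  0.49692083, -0.75985894,  1.27156377],
       [ 0.        ,  0.        ,  0.        ,  1.        ]])}
top {'fx': 449.29264927979386, 'fy': 449.29264927979386, 'cx': 275.5968482492343, 'cy': 206.58334355093263, 'distortion': array([0.02719625, 0.        , 0.        , 0.        , 0.        ]), 'view': array([[ 0.01859174, -0.99978206, -0.00949627, -0.15235991],
       [-0.98198659, -0.01647293, -0.18823118,  0.5047817 ],
       [ 0.18803373,  0.01282475, -0.98207884,  1.29550167],
       [ 0.        ,  0.        ,  0.        ,  1.        ]])}
```

View pics/scene0.png

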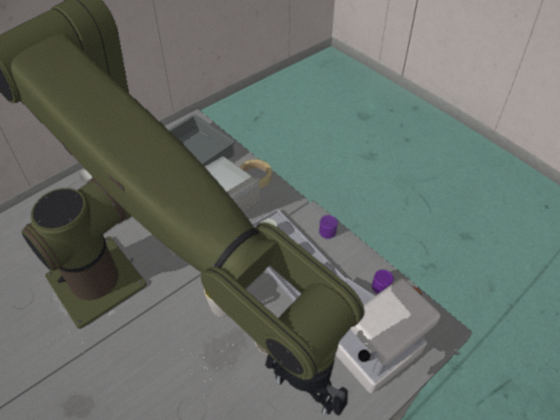

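View pics/top0.png

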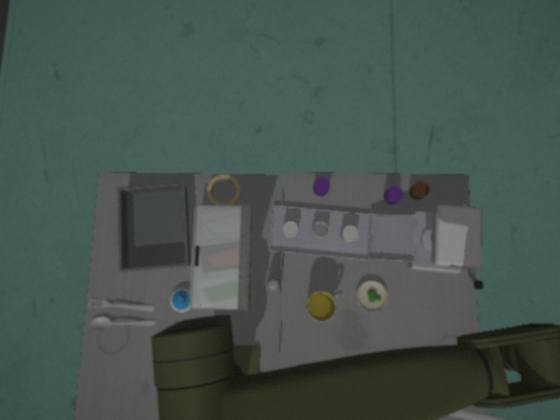

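The top view shows the tote at (155,228) and the seasoning box at (220,257). Three white tubs stand in the tray at (290,229), (321,229) and (350,233). The look-alikes are purple at (321,187) and (393,195), and brown at (419,190). Next is a close crop of the tubs.

```bash
cat > h.py <<'E'
import numpy as np,cv2,pickle
def load(n): return pickle.load(open(n,"rb"))
def K(d): return np.array([[d["fx"],0,d["cx"]],[0,d["fy"],d["cy"]],[0,0,1.]])
def w(d,u,v,z):
    p=cv2.undistortPoints(np.array([[[u,v]]],float),K(d),d["distortion"])[0,0]
    R=d["view"][:3,:3];t=d["view"][:3,3]
    c=-R.T@t; r=R.T@np.array([p[0],p[1],1]); return c+r*(z-c[2])/r[2]
def px(d,P):
    R=d["view"][:3,:3];t=d["view"][:3,3]
    return cv2.projectPoints(np.array(P,float).reshape(-1,1,3),cv2.Rodrigues(R)[0],t,K(d),d["distortion"])[0][:,0]
E
python3 - <<'E'
from h import *
d=load("top0.pkl");f=d["frame"]
a=cv2.resize(f[195:270,265:380],None,fx=6.9,fy=6.9,interpolation=cv2.INTER_CUBIC)
a=cv2.convertScaleAbs(a,alpha=1.3);cv2.imwrite("pics/crop0.png",a)
b=cv2.resize(f[165:320,85:270],None,fx=3.8,fy=3.8,interpolation=cv2.INTER_CUBIC)
cv2.imwrite("pics/crop1.png",cv2.convertScaleAbs(b,alpha=1.5))
for q in [(290,229),(321,229),(350,233)]: print(w(d,*q,.054))
E
```

```text
[ 0.43963001 -0.18713938  0.054     ]
[ 0.44121959 -0.27826493  0.054     ]
[ 0.43088391 -0.36315756  0.054     ]
```

View pics/crop0.png

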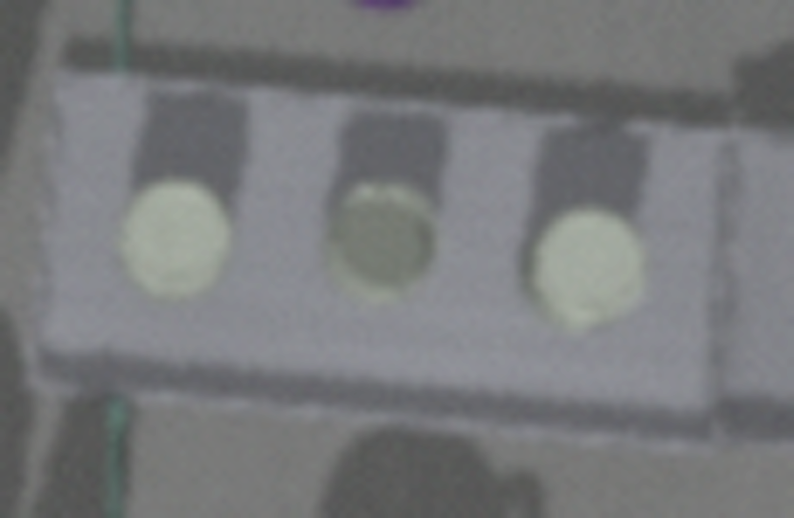

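View pics/crop1.png

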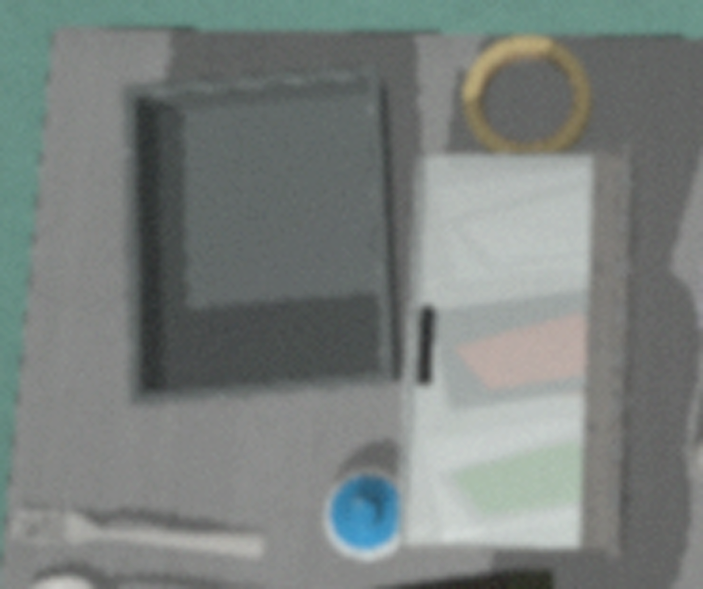

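The middle tub, at crop (380,240), shows a dark interior with a rim crescent, so it is the open one. The left and right tubs, at crop (175,239) and (588,268), have flat bright lids and are the two to take. The tote corners in crop1 are near (130,88), (378,72), (398,382) and (135,400).

```bash
python3 - <<'E'
from h import *
d=load("top0.pkl")
f=d["frame"]
for n,c in dict(A=(175,239),B=(588,268)).items():
    q=((c[0]+.5)/6.9-.5+265,(c[1]+.5)/6.9-.5+195); print(n,w(d,*q,.054))
C=[]
for c in [(130,88),(378,72),(398,382),(135,400)]:
    C.append(w(d,(c[0]+.5)/3.8-.5+85,(c[1]+.5)/3.8-.5+165,.06)); print(C[-1])
C=np.array(C);print("tote",C.mean(0),np.linalg.norm(C[0]-C[3]),np.linalg.norm(C[1]-C[2]),np.linalg.norm(C[0]-C[1]))
# tub blob centroid check: bright threshold
g=cv2.cvtColor(f,cv2.COLOR_BGR2GRAY)
for (u,v) in [(290,229),(350,233)]:
    s=g[v-13:v+14,u-13:u+14];r=cv2.resize(s,None,fx=8,fy=8,interpolation=cv2.INTER_CUBIC)
    _,m=cv2.threshold(r,0,255,cv2.THRESH_OTSU);M=cv2.moments(m,True)
    q=(u-13+(M['m10']/M['m00']+.5)/8-.5,v-13+(M['m01']/M['m00']+.5)/8-.5);print(q,w(d,*q,.054),(M['m00']/64*4/3.14)**.5)
E
```

```text
A [ 0.43900295 -0.18695528  0.054     ]
B [ 0.42965318 -0.36252739  0.054     ]
[0.55418701 0.32512794 0.06      ]
[0.57040882 0.13137064 0.06      ]
[0.3285302  0.10226889 0.06      ]
[0.31178318 0.3006731  0.06      ]
tote [0.4412273  0.21486014 0.06      ] 0.24363427059542306 0.24362301981538623 0.1944351803888423
(289.5457293143609, 230.81703210451693) [ 0.43421742 -0.18587098  0.054     ] 28.038304100199902
(350.5612020766773, 234.98376264643238) [ 0.42505916 -0.36472053  0.054     ] 27.342484615852907
```

```bash
cat > calc.py <<'E'
import sys,numpy as np
from scipy.spatial.transform import Rotation as Ro
from workcell import observe
s=observe();q=s["tcp_rot"];R=Ro.from_quat([q[1],q[2],q[3],q[0]])
yaw=float(sys.argv[1]) # desired tool-x heading deg; then x y z targets
D=Ro.from_matrix(np.array([[np.cos(np.radians(yaw)),np.sin(np.radians(yaw)),0],[np.sin(np.radians(yaw)),-np.cos(np.radians(yaw)),0],[0,0,-1]]))
print("pos",s["tool_pos"].round(4),"clk",s["clock"],"turn",((R.inv()*D).as_rotvec()/(np.pi/2)).round(3))
p=s["tool_pos"]
for a in sys.argv[2:]:
    t=np.array([float(v) for v in a.split(",")]);k=D.inv().apply(t-p)/.2
    print(a,k.round(3),"min rows",np.ceil(np.linalg.norm(t-p)/.05));p=t
E
python3 calc.py -3 .149,-.43,.24 .43,-.3625,.2 .43,-.3625,.1 .43,-.3625,.033
```

```text
pos [ 0.1486 -0.6322  0.2412] clk 0.1 turn [-0.001  0.     0.18 ]
.149,-.43,.24 [-0.051 -1.01   0.006] min rows 5.0
.43,-.3625,.2 [ 1.385 -0.411  0.2  ] min rows 6.0
.43,-.3625,.1 [0.  0.  0.5] min rows 2.0
.43,-.3625,.033 [0.    0.    0.335] min rows 2.0
```

```bash
python3 -m crank '[[0,0,0,0,0,0.09],[0,0,0,0,0,0.09],[0,0,0,0,0,0]]' -0.5; python3 calc.py -3 .149,-.43,.24 .43,-.3625,.2 .43,-.3625,.1 .43,-.3625,.033
```

```text
clock: 0.4
tool_pos: [0.1486, -0.6324, 0.2416]
tcp_rot: [-0.001, 1.0, -0.026, -0.0]
wrist_force: [-0.0, 0.2, 1.1]
finger_gap: 0.064
pos [ 0.1486 -0.6324  0.2416] clk 0.4 turn [-0.001  0.     0.   ]
.149,-.43,.24 [-0.051 -1.011  0.008] min rows 5.0
.43,-.3625,.2 [ 1.385 -0.411  0.2  ] min rows 6.0
.43,-.3625,.1 [0.  0.  0.5] min rows 2.0
.43,-.3625,.033 [0.    0.    0.335] min rows 2.0
```

```bash
python3 -m crank '[[-0.01,-0.15,0,0,0,0],[-0.01,-0.2,0,0,0,0],[-0.01,-0.2,0,0,0,0],[-0.01,-0.2,0,0,0,0],[-0.01,-0.2,0,0,0,0],[0,-0.06,0,0,0,0],[0,0,0,0,0,0]]'; python3 -m crank '[[0.15,-0.04,0,0,0,0],[0.2,-0.06,0.02,0,0,0],[0.2,-0.06,0.02,0,0,0],[0.2,-0.06,0.03,0,0,0],[0.2,-0.06,0.03,0,0,0],[0.2,-0.06,0.05,0,0,0],[0.15,-0.05,0.05,0,0,0],[0.085,-0.02,0,0,0,0],[0,0,0,0,0,0],[0,0,0,0,0,0]]'; python3 calc.py -3 .43,-.3625,.1 .43,-.3625,.033
```

```text
clock: 1.1
tool_pos: [0.1493, -0.4296, 0.2424]
tcp_rot: [0.001, 1.0, -0.025, 0.0]
wrist_force: [-0.9, -0.2, 0.0]
finger_gap: 0.0639
clock: 2.1
tool_pos: [0.43, -0.364, 0.2026]
tcp_rot: [0.0, 1.0, -0.026, -0.0]
wrist_force: [-0.5, 0.4, -0.5]
finger_gap: 0.0642
pos [ 0.43   -0.364   0.2026] clk 2.1 turn [0. 0. 0.]
.43,-.3625,.1 [-0.    -0.008  0.513] min rows 3.0
.43,-.3625,.033 [0.    0.    0.335] min rows 2.0
```

```bash
python3 -m crank '[[0,-0.004,0.13,0,0,0],[0,-0.004,0.2,0,0,0],[0,0,0.18,0,0,0],[0,0,0,0,0,0]]'; python3 - <<'E'
from h import *
from workcell import snapshot
a=snapshot("top");b=snapshot("scene")
f=cv2.resize(a["frame"][180:290,260:400],None,fx=5,fy=5,interpolation=cv2.INTER_CUBIC)
cv2.imwrite("pics/c1.png",cv2.convertScaleAbs(f,alpha=1.4));cv2.imwrite("pics/c2.png",b["frame"])
E
```

```text
clock: 2.5
tool_pos: [0.426, -0.3595, 0.0952]
tcp_rot: [-0.003, 1.0, -0.027, -0.004]
wrist_force: [0.0, 0.9, -1.2]
finger_gap: 0.0642
```

View pics/c1.png

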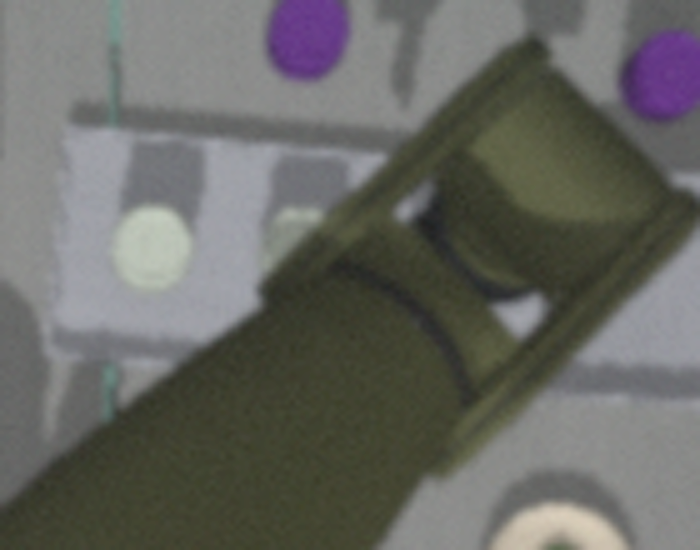

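View pics/c2.png

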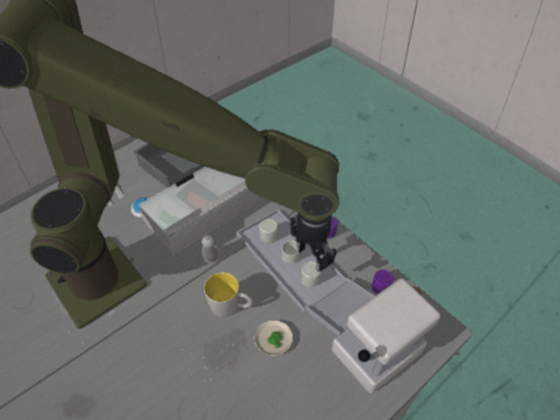

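The top view is blocked by the arm. The scene view now shows the tubs at (268,230), (290,250) and (311,270), with the jaws above the last one. I'll cross-check their positions from this camera.

```bash
python3 - <<'E'
from h import *
from workcell import snapshot
b=snapshot("scene")
f=cv2.resize(b["frame"][205:300,235:355],None,fx=6,fy=6,interpolation=cv2.INTER_CUBIC)
f=cv2.convertScaleAbs(f,alpha=1.3)
for c,col in(((.439,-.187),(0,0,255)),((.430,-.3625),(0,0,255))):
  for z in(.004,.054):
    P=[[c[0]+.0245*np.cos(t),c[1]+.0245*np.sin(t),z] for t in np.linspace(0,6.28,40)]
    p=(px(b,P)-[235,205]+.5)*6-.5
    cv2.polylines(f,[p.astype(np.int32)],True,col,1)
cv2.imwrite("pics/c3.png",f)
E
python3 calc.py -3 .43,-.3625,.1 .43,-.3625,.033
```

```text
pos [ 0.4304 -0.363   0.1026] clk 2.65 turn [ 0.001 -0.001 -0.   ]
.43,-.3625,.1 [-0.002 -0.002  0.013] min rows 1.0
.43,-.3625,.033 [0.    0.    0.335] min rows 2.0
```

View pics/c3.png

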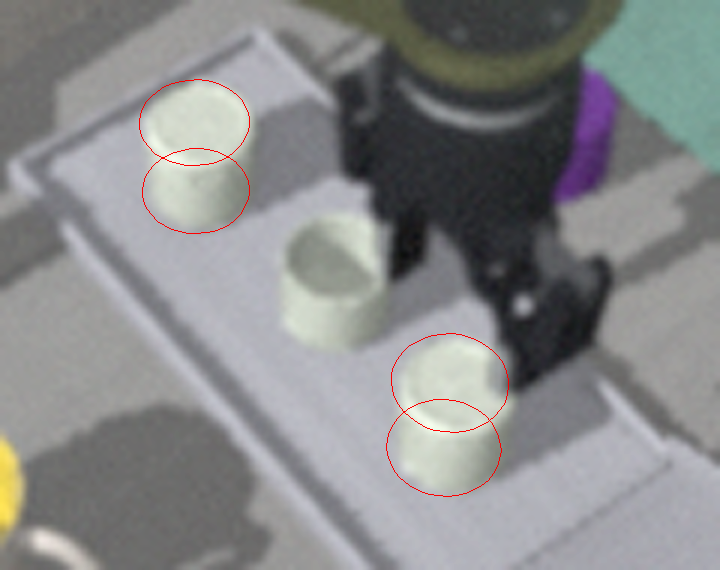

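The middle tub is confirmed open and the fits agree to about 2 mm. Next I descend and grasp.

```bash
python3 -m crank '[[0.005,0.005,0.1,0,0,0],[0,0,0.12,0,0,0],[0,0,0.08,0,0,0],[0,0,0.05,0,0,0],[0,0,0,0,0,0],[0,0,0,0,0,0]]'; python3 -m crank '[[0,0,0,0,0,0],[0,0,0,0,0,0],[0,0,0,0,0,0],[0,0,0,0,0,0],[0,0,0,0,0,0],[0,0,0,0,0,0]]' 1
```

```text
clock: 3.25
tool_pos: [0.4316, -0.3631, 0.0313]
tcp_rot: [0.001, 1.0, -0.026, 0.001]
wrist_force: [0.4, 0.9, -0.1]
finger_gap: 0.0643
clock: 3.85
tool_pos: [0.432, -0.3635, 0.032]
tcp_rot: [0.001, 1.0, -0.026, 0.001]
wrist_force: [0.9, 0.3, 6.8]
finger_gap: 0.0471
```

```bash
python3 -m crank '[[0,0,0,0,0,0],[0,0,0,0,0,0],[0,0,0,0,0,0]]';  python3 -m crank '[[0,0,-0.03,0,0,0],[0,0,-0.06,0,0,0],[0,0,-0.1,0,0,0],[0,0,-0.1,0,0,0],[0,0,0,0,0,0],[0,0,0,0,0,0],[0,0,0,0,0,0]]'; python3 - <<'E'
from h import *
from workcell import snapshot
b=snapshot("scene")
f=cv2.resize(b["frame"][190:300,235:375],None,fx=5,fy=5,interpolation=cv2.INTER_CUBIC)
cv2.imwrite("pics/c4.png",cv2.convertScaleAbs(f,alpha=1.3))
E
```

```text
clock: 4.15
tool_pos: [0.432, -0.3634, 0.032]
tcp_rot: [0.001, 1.0, -0.026, 0.001]
wrist_force: [-0.2, -0.2, 6.3]
finger_gap: 0.0471
clock: 4.85
tool_pos: [0.4304, -0.3618, 0.0871]
tcp_rot: [-0.001, 1.0, -0.026, -0.001]
wrist_force: [0.1, 0.0, -0.4]
finger_gap: 0.0469
```

View pics/c4.png

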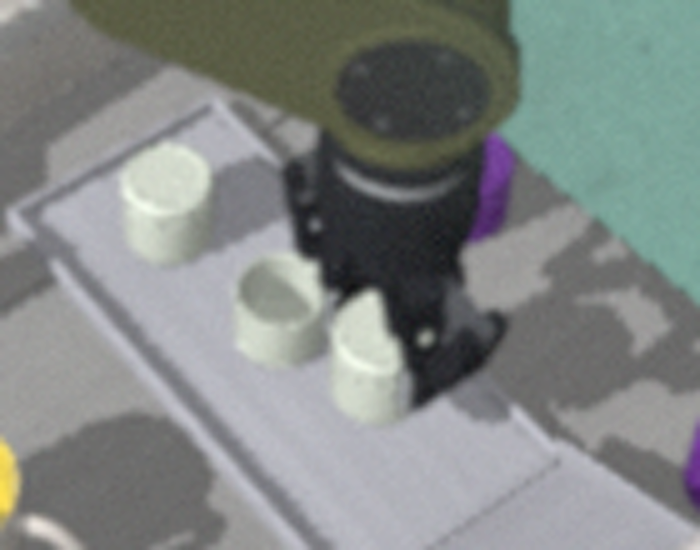

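The tub is held upright clear of the tray at crop (370,360), and the others are undisturbed. I raise it and carry it over the box.

```bash
python3 -m crank '[[0,0,-0.12,0,0,0],[0,0,-0.2,0,0,0],[0,0,-0.2,0,0,0],[0,0,-0.2,0,0,0],[0,0,-0.1,0,0,0],[0,0,0,0,0,0],[0,0,0,0,0,0]]'; python3 calc.py -3 .491,.22,.245 .491,.22,.034
```

```text
clock: 5.6
tool_pos: [0.4307, -0.3621, 0.2507]
tcp_rot: [-0.001, 1.0, -0.026, -0.001]
wrist_force: [-0.1, 0.5, -1.4]
finger_gap: 0.0467
pos [ 0.4307 -0.3621  0.2507] clk 5.6 turn [-0.001  0.001  0.   ]
.491,.22,.245 [ 0.149 -2.922  0.028] min rows 12.0
.491,.22,.034 [0.    0.    1.055] min rows 5.0
```

```bash
python3 -m crank '[[0,-0.08,0,0,0,0],[0.01,-0.15,0,0,0,0],[0.01,-0.2,0,0,0,0],[0.01,-0.2,0,0,0,0],[0.01,-0.2,0,0,0,0],[0.01,-0.2,0,0,0,0],[0.01,-0.2,0,0,0,0],[0.01,-0.2,0,0,0,0],[0.01,-0.2,0,0,0,0],[0.01,-0.2,0,0,0,0]]'; python3 -m crank '[[0.01,-0.2,0,0,0,0],[0.01,-0.2,0,0,0,0],[0.01,-0.2,0,0,0,0],[0.01,-0.2,0,0,0,0],[0.01,-0.15,0,0,0,0],[0.01,-0.1,0,0,0,0],[0,-0.04,0,0,0,0],[0,0,0,0,0,0],[0,0,0,0,0,0]]';python3 calc.py -3 .491,.22,.1 .491,.22,.034
python3 - <<'E'
from h import *
from workcell import snapshot
b=snapshot("scene");cv2.imwrite("pics/c5.png",b["frame"])
E
```

```text
clock: 6.6
tool_pos: [0.4663, 0.0046, 0.2496]
tcp_rot: [-0.0, 1.0, -0.026, -0.002]
wrist_force: [0.7, 0.8, 0.3]
finger_gap: 0.0468
clock: 7.5
tool_pos: [0.4906, 0.2186, 0.2512]
tcp_rot: [0.001, 1.0, -0.026, -0.001]
wrist_force: [0.2, -0.0, -0.7]
finger_gap: 0.047
pos [0.4906 0.2186 0.2512] clk 7.5 turn [0.001 0.001 0.   ]
.491,.22,.1 [ 0.001 -0.007  0.756] min rows 4.0
.491,.22,.034 [0.   0.   0.33] min rows 2.0
```

View pics/c5.png

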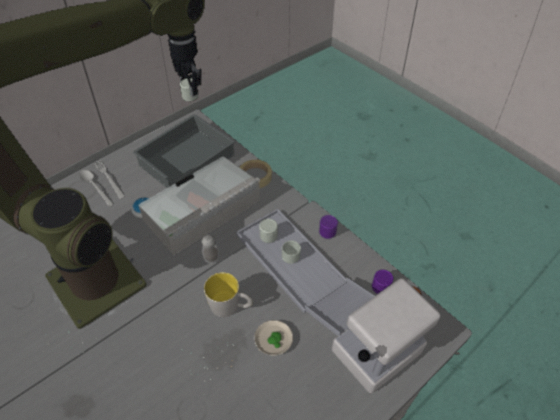

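The tub hangs at (188,90) and the tote is fully visible at (185,150). I'll check the tote pose from this view.

```bash
python3 - <<'E'
from h import *
from workcell import snapshot
b=snapshot("scene")
f=cv2.resize(b["frame"][100:200,120:250],None,fx=6,fy=6,interpolation=cv2.INTER_CUBIC)
f=cv2.convertScaleAbs(f,alpha=1.4)
def poly(P,c): cv2.polylines(f,[((px(b,P)-[120,100]+.5)*6-.5).astype(np.int32)],True,c,1)
c=np.array([.441,.215]);ex=np.array([np.cos(.1),np.sin(.1)]);ey=np.array([-ex[1],ex[0]])
for hx,hy,z,col in((.126,.101,.06,(0,0,255)),(.116,.091,.004,(0,255,255))):
  poly([[*(c+sx*hx*ex+sy*hy*ey),z] for sx,sy in((1,1),(1,-1),(-1,-1),(-1,1))],col)
for t in((.491,.22),(.391,.21)):
  poly([[t[0]+.0245*np.cos(a),t[1]+.0245*np.sin(a),.004] for a in np.linspace(0,6.28,40)],(255,255,0))
cv2.imwrite("pics/c6.png",f)
E
```

```text
(no output)
```

View pics/c6.png

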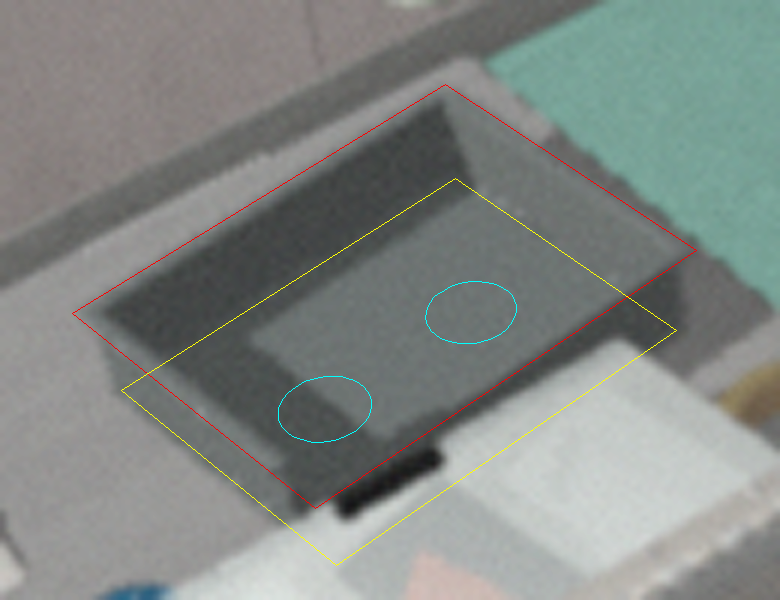

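The tote pose fits well. Now I lower gently.

```bash
python3 -m crank '[[0,0,0.1,0,0,0],[0,0,0.2,0,0,0],[0,0,0.2,0,0,0],[0,0,0.2,0,0,0],[0,0,0.15,0,0,0],[0,0,0.1,0,0,0],[0,0,0.05,0,0,0],[0,0,0,0,0,0],[0,0,0,0,0,0]]';python3 calc.py -3 .491,.22,.034 .491,.22,.032
```

```text
clock: 8.5
tool_pos: [0.4923, 0.2191, 0.0535]
tcp_rot: [-0.0, 1.0, -0.026, 0.001]
wrist_force: [0.8, -0.1, -1.9]
finger_gap: 0.047
pos [0.4923 0.2191 0.0535] clk 8.5 turn [-0.    -0.001 -0.   ]
.491,.22,.034 [-0.007 -0.004  0.098] min rows 1.0
.491,.22,.032 [0.   0.   0.01] min rows 1.0
```

```bash
python3 -m crank '[[0,0,0.03,0,0,0],[0,0,0.02,0,0,0],[0,0,0.02,0,0,0],[0,0,0.01,0,0,0],[0,0,0.01,0,0,0],[0,0,0,0,0,0],[0,0,0,0,0,0]]';python3 -m crank '[[0,0,0.01,0,0,0],[0,0,0,0,0,0],[0,0,0,0,0,0]]'; python3 -m crank '[[0,0,0.005,0,0,0],[0,0,0,0,0,0],[0,0,0,0,0,0]]'
```

```text
clock: 9.2
tool_pos: [0.4914, 0.2192, 0.0343]
tcp_rot: [-0.0, 1.0, -0.026, -0.0]
wrist_force: [0.1, -0.8, -1.6]
finger_gap: 0.0467
clock: 9.5
tool_pos: [0.4913, 0.2192, 0.0323]
tcp_rot: [0.0, 1.0, -0.026, -0.0]
wrist_force: [0.9, -0.1, -0.6]
finger_gap: 0.0469
clock: 9.8
tool_pos: [0.4915, 0.2193, 0.032]
tcp_rot: [0.0, 1.0, -0.026, 0.0]
wrist_force: [-3.1, -0.2, 5.7]
finger_gap: 0.0473
```

Contact shows as 5.7 N upward. Releasing.

```bash
python3 -m crank '[[0,0,0,0,0,0],[0,0,0,0,0,0],[0,0,0,0,0,0],[0,0,0,0,0,0],[0,0,0,0,0,0]]' -0.5; python3 -m crank '[[0,0,-0.03,0,0,0],[0,0,-0.06,0,0,0],[0,0,-0.12,0,0,0],[0,0,-0.2,0,0,0],[0,0,-0.2,0,0,0],[0,0,-0.2,0,0,0],[0,0,-0.2,0,0,0],[0,0,-0.08,0,0,0],[0,0,0,0,0,0]]'; python3 - <<'E'
from h import *
from workcell import snapshot
b=snapshot("scene");f=cv2.resize(b["frame"][80:290,110:350],None,fx=2.8,fy=2.8,interpolation=cv2.INTER_CUBIC)
cv2.imwrite("pics/c7.png",cv2.convertScaleAbs(f,alpha=1.3))
E
python3 calc.py -3 .44,-.188,.2 .44,-.188,.1
```

```text
clock: 10.3
tool_pos: [0.4913, 0.2192, 0.0312]
tcp_rot: [0.0, 1.0, -0.026, -0.0]
wrist_force: [0.4, -0.2, -0.2]
finger_gap: 0.064
clock: 11.2
tool_pos: [0.4929, 0.2197, 0.2535]
tcp_rot: [-0.001, 1.0, -0.026, 0.003]
wrist_force: [-0.1, 0.2, 0.1]
finger_gap: 0.0637
pos [0.4917 0.2193 0.2504] clk 11.25 turn [-0.001 -0.001  0.   ]
.44,-.188,.2 [-0.151  2.047  0.252] min rows 9.0
.44,-.188,.1 [0.  0.  0.5] min rows 2.0
```

View pics/c7.png

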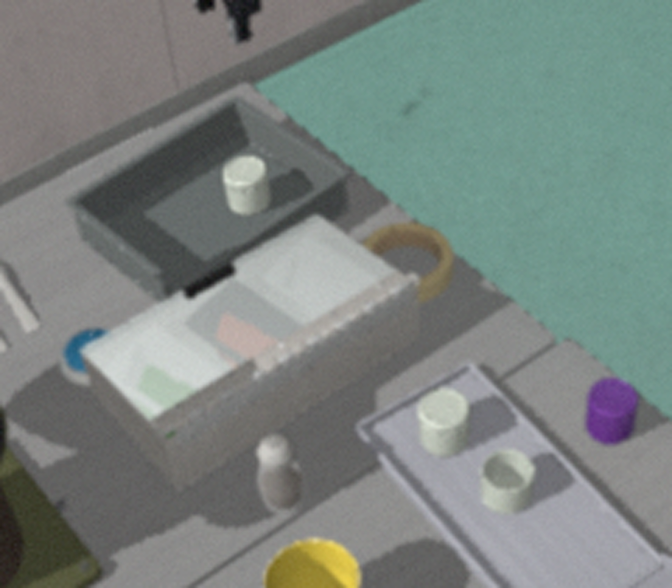

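The first tub stands upright in the tote at crop (246,185). In the tray, the sealed tub is at (443,420) and the open tub at (508,480). Going to the second sealed tub.

```bash
python3 -m crank '[[-0.01,0.1,0,0,0,0],[-0.015,0.2,0,0,0,0],[-0.015,0.2,0,0,0,0],[-0.015,0.2,0,0,0,0],[-0.015,0.2,0,0,0,0],[-0.015,0.2,0,0,0,0],[-0.015,0.2,0,0,0,0],[-0.015,0.2,0,0,0,0],[-0.015,0.2,0,0,0,0],[-0.015,0.2,0,0,0,0]]'; python3 -m crank '[[0,0.1,0,0,0,0],[0,0.04,0,0,0,0],[0,0,0.1,0,0,0],[0,0,0.2,0,0,0],[0,0,0.2,0,0,0],[0,0,0.2,0,0,0],[0,0,0.05,0,0,0],[0,0,0,0,0,0],[0,0,0,0,0,0]]';python3 calc.py -3 .44,-.188,.1 .44,-.188,.032
python3 - <<'E'
from h import *
from workcell import snapshot
b=snapshot("scene");f=cv2.resize(b["frame"][190:290,220:340],None,fx=6,fy=6,interpolation=cv2.INTER_CUBIC)
cv2.imwrite("pics/c8.png",cv2.convertScaleAbs(f,alpha=1.3))
E
```

```text
clock: 12.25
tool_pos: [0.4409, -0.1597, 0.2459]
tcp_rot: [-0.001, 1.0, -0.026, -0.002]
wrist_force: [-0.6, -0.1, -0.9]
finger_gap: 0.064
clock: 13.15
tool_pos: [0.4421, -0.1868, 0.1006]
tcp_rot: [0.0, 1.0, -0.026, 0.001]
wrist_force: [0.6, -0.3, 0.9]
finger_gap: 0.0637
pos [ 0.4421 -0.1868  0.1006] clk 13.15 turn [ 0.    -0.001  0.001]
.44,-.188,.1 [-0.01   0.006  0.003] min rows 1.0
.44,-.188,.032 [0.   0.   0.34] min rows 2.0
```

View pics/c8.png

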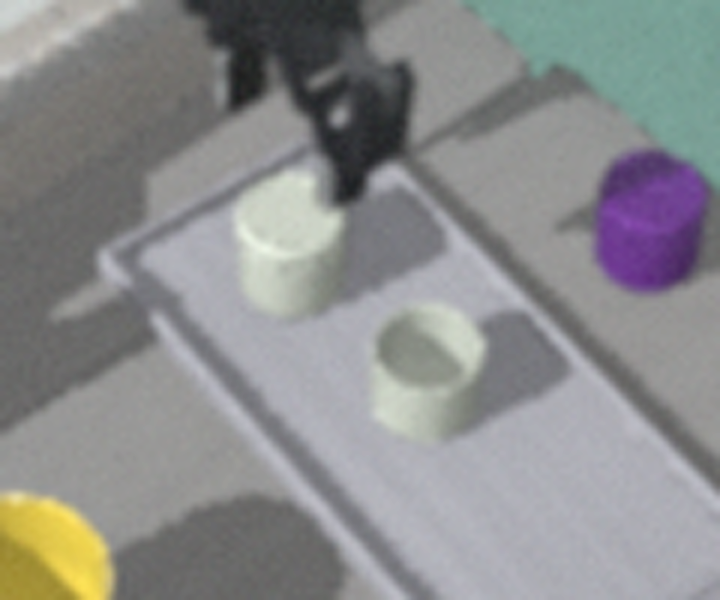

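The jaws straddle the second sealed tub at crop (290,230). Descend and grasp.

```bash
python3 -m crank '[[-0.005,0,0.1,0,0,0],[0,0,0.12,0,0,0],[0,0,0.08,0,0,0],[0,0,0.04,0,0,0],[0,0,0,0,0,0],[0,0,0,0,0,0]]'; python3 -m crank '[[0,0,0,0,0,0],[0,0,0,0,0,0],[0,0,0,0,0,0],[0,0,0,0,0,0],[0,0,0,0,0,0],[0,0,0,0,0,0],[0,0,0,0,0,0]]' 1;  python3 -m crank '[[0,0,-0.03,0,0,0],[0,0,-0.06,0,0,0],[0,0,-0.1,0,0,0],[0,0,-0.2,0,0,0],[0,0,-0.2,0,0,0],[0,0,-0.2,0,0,0],[0,0,-0.2,0,0,0],[0,0,-0.1,0,0,0],[0,0,0,0,0,0],[0,0,0,0,0,0]]'; python3 calc.py -3 .391,.21,.25 .391,.21,.05
python3 - <<'E'
from h import *
from workcell import snapshot
b=snapshot("scene");cv2.imwrite("pics/c9.png",b["frame"])
E
```

```text
clock: 13.8
tool_pos: [0.4414, -0.1873, 0.0329]
tcp_rot: [0.001, 1.0, -0.026, 0.001]
wrist_force: [0.8, 0.7, -0.3]
finger_gap: 0.0639
clock: 14.5
tool_pos: [0.4417, -0.1875, 0.0332]
tcp_rot: [0.001, 1.0, -0.026, 0.002]
wrist_force: [-0.8, 0.6, 5.1]
finger_gap: 0.0469
clock: 15.5
tool_pos: [0.4398, -0.1865, 0.2489]
tcp_rot: [-0.0, 1.0, -0.026, -0.0]
wrist_force: [-0.6, 0.4, -1.3]
finger_gap: 0.0468
pos [ 0.4398 -0.1865  0.2489] clk 15.5 turn [-0.  0.  0.]
.391,.21,.25 [-0.347 -1.967 -0.005] min rows 8.0
.391,.21,.05 [0. 0. 1.] min rows 4.0
```

View pics/c9.png

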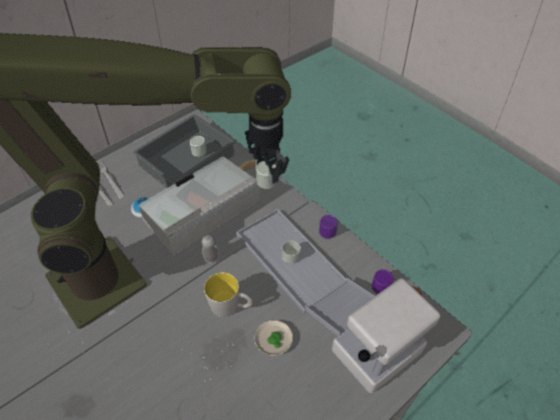

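The second tub is held at (265,175), and the open tub is undisturbed at (290,252). Carrying.

```bash
python3 -m crank '[[-0.01,-0.1,0,0,0,0],[-0.03,-0.18,0,0,0,0],[-0.03,-0.19,0,0,0,0],[-0.03,-0.19,0,0,0,0],[-0.03,-0.19,0,0,0,0],[-0.03,-0.19,0,0,0,0],[-0.03,-0.19,0,0,0,0],[-0.03,-0.19,0,0,0,0],[-0.03,-0.19,0,0,0,0],[-0.03,-0.17,0,0,0,0]]'; python3 -m crank '[[-0.03,-0.1,0,0,0,0],[-0.03,-0.06,0,0,0,0],[-0.01,-0.03,0,0,0,0],[0,0,0,0,0,0],[0,0,0,0,0,0]]';python3 calc.py -3 .391,.21,.055 .391,.21,.033
```

```text
clock: 16.55
tool_pos: [0.4011, 0.1731, 0.2466]
tcp_rot: [0.001, 1.0, -0.026, -0.002]
wrist_force: [0.0, -0.3, -1.5]
finger_gap: 0.0469
clock: 17.05
tool_pos: [0.3905, 0.2098, 0.2483]
tcp_rot: [0.001, 1.0, -0.026, -0.001]
wrist_force: [-0.4, -0.7, -0.2]
finger_gap: 0.0469
pos [0.3905 0.2098 0.2483] clk 17.05 turn [0.001 0.001 0.   ]
.391,.21,.055 [ 0.002 -0.001  0.966] min rows 4.0
.391,.21,.033 [0.   0.   0.11] min rows 1.0
```

```bash
python3 -m crank '[[0,0,0.1,0,0,0],[0,0,0.2,0,0,0],[0,0,0.2,0,0,0],[0,0,0.2,0,0,0],[0,0,0.15,0,0,0],[0,0,0.09,0,0,0],[0,0,0.04,0,0,0],[0,0,0,0,0,0],[0,0,0,0,0,0]]'; python3 -m crank '[[0,0,0.03,0,0,0],[0,0,0.02,0,0,0],[0,0,0.02,0,0,0],[0,0,0.01,0,0,0],[0,0,0,0,0,0],[0,0,0,0,0,0]]';python3 calc.py -3 .391,.21,.033
```

```text
clock: 17.95
tool_pos: [0.3918, 0.2104, 0.0544]
tcp_rot: [-0.0, 1.0, -0.026, 0.001]
wrist_force: [0.0, -0.9, -1.0]
finger_gap: 0.0468
clock: 18.55
tool_pos: [0.3908, 0.2105, 0.0373]
tcp_rot: [-0.0, 1.0, -0.026, -0.0]
wrist_force: [-0.2, -0.8, -1.5]
finger_gap: 0.047
pos [0.3908 0.2105 0.0373] clk 18.55 turn [-0.  0.  0.]
.391,.21,.033 [0.001 0.002 0.022] min rows 1.0
```

```bash
python3 -m crank '[[0,0,0.01,0,0,0],[0,0,0.005,0,0,0],[0,0,0,0,0,0],[0,0,0,0,0,0]]'; python3 -m crank '[[0,0,0.005,0,0,0],[0,0,0,0,0,0],[0,0,0,0,0,0]]'
```

```text
clock: 18.95
tool_pos: [0.3907, 0.2104, 0.0343]
tcp_rot: [0.0, 1.0, -0.026, -0.0]
wrist_force: [-0.7, 0.6, -0.4]
finger_gap: 0.0471
clock: 19.25
tool_pos: [0.3908, 0.2104, 0.0333]
tcp_rot: [0.0, 1.0, -0.026, -0.0]
wrist_force: [0.2, -0.2, -0.6]
finger_gap: 0.0471
```

```bash
python3 -m crank '[[0,0,0.004,0,0,0],[0,0,0,0,0,0],[0,0,0,0,0,0]]'
```

```text
clock: 19.55
tool_pos: [0.3908, 0.2104, 0.0333]
tcp_rot: [0.0, 1.0, -0.026, -0.0]
wrist_force: [-2.6, -1.1, 5.5]
finger_gap: 0.0471
```

Contact again. Releasing and retreating.

```bash
python3 -m crank '[[0,0,0,0,0,0],[0,0,0,0,0,0],[0,0,0,0,0,0],[0,0,0,0,0,0],[0,0,0,0,0,0]]' -0.5; python3 -m crank '[[0,0,-0.03,0,0,0],[0,0,-0.06,0,0,0],[0,0,-0.12,0,0,0],[0,0,-0.2,0,0,0],[0,0,-0.2,0,0,0],[0,0,-0.2,0,0,0],[0,0,-0.2,0,0,0],[0,0,-0.1,0,0,0],[0,0,0,0,0,0],[0,0,0,0,0,0]]'; python3 - <<'E'
from h import *
from workcell import snapshot
b=snapshot("scene");f=cv2.resize(b["frame"][80:290,110:350],None,fx=2.8,fy=2.8,interpolation=cv2.INTER_CUBIC)
cv2.imwrite("pics/c10.png",cv2.convertScaleAbs(f,alpha=1.3))
E
```

```text
clock: 20.05
tool_pos: [0.3907, 0.2104, 0.0325]
tcp_rot: [0.0, 1.0, -0.026, -0.0]
wrist_force: [-0.3, 0.5, 0.4]
finger_gap: 0.0642
clock: 21.05
tool_pos: [0.3907, 0.2104, 0.2551]
tcp_rot: [-0.0, 1.0, -0.026, 0.001]
wrist_force: [-0.6, -0.2, -1.5]
finger_gap: 0.064
```

View pics/c10.png

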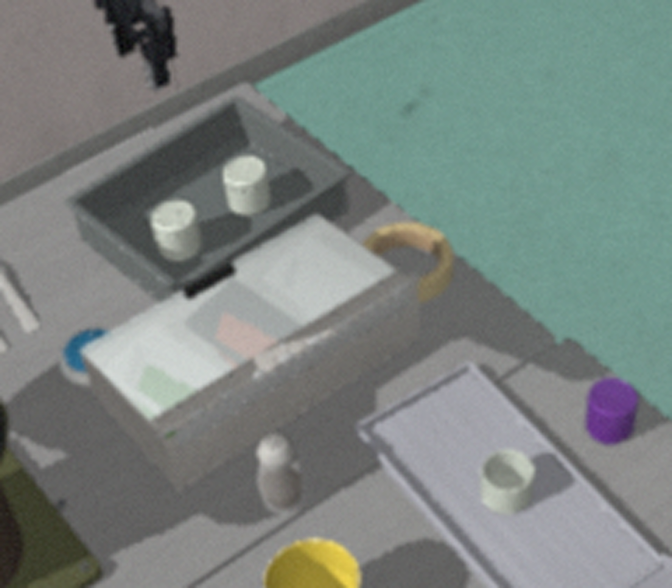

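Both sealed tubs stand upright in the tote at crop (175,230) and (246,185). The open tub is still in the tray at (508,480), and the gripper is clear. Handing in.

```bash
python3 -c "
from workcell import hand_in;print(hand_in())"
```

```text
the job is handed in; nothing more can be done
None
```

I moved both lidded tubs from the outer tray places, over the seasoning box, and set them down in the tote. Each was released only after light floor contact of about 6 N. The job was handed in at about 21 s on the robot clock.

- **Final picture:** both sealed tubs stand upright on the tote floor. The open tub is where it stood in the tray, the purple look-alike in view has not moved, and the gripper is clear about 0.2 m above. The other purple one and the brown one were outside that crop.
- **Disagreements:** the fingers read about 47 mm on the 49 mm tubs. The two cameras differed by about 2 mm on tub position. Neither mattered, as both grips held. An automatic brightness fit of the tub positions was about 5 mm off the lid centres I read by eye, so I used the centres I read, which the second camera supported.

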